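# Stand the spice jar back in its tray and turn the hotplate down to simmer

### The arm

A 6-joint arm with a two-finger parallel gripper is mounted at the origin on a cart in front of the work surface, level with it; the furniture and walls round the work are solid. World frame = base frame: x ahead of the robot, y to its left, z up, the work surface at z = 0. Lengths are in mm, angles in degrees, forces in N, time in s.
With the tool pointing down it reaches from about 350 to 850 mm from the base axis. Payload 8.1 kg.
Tool frame: the origin (TCP) lies midway between the tips of the shut fingers; the grasp point (between the pads) lies 19 mm behind it (r.pinch_z is the distance from the TCP to the grasp point, in mm); z points along the fingers, y is the line along which they close (so a half turn about z gives the same grasp; the last joint's range is limited). The gripper opens to 85 mm and grips with 20 to 120 N. Pads are 22 mm wide; open, the fingers measure 114 mm over their backs; the gripper's body (76 mm by 85 mm) begins 54 mm behind the grasp point. The pads swing forward as they close: fully open they stand 13 mm farther back than shut.
Start: joints at [-76.914, 7.471, 85.268, -0, 87.261, -4.893], TCP at [185.225, -570.699, 231.292] pointing down, gripper open.
Joint ranges: [-169.43, 169.43], [-51.17, 129.36], [1.28, 143.12], [-76.62, 256.62], [0, 156.53], [-152.29, 152.29]. Speed limits (degrees/s): [136.94, 136.94, 159.86, 180, 180, 180].

### API

Orientations are given as [roll, pitch, yaw] about the fixed x, y, z axes, in that order (R = Rz(yaw) Ry(pitch) Rx(roll)).
In Python, from bench import r gives the robot as it stands.
- The arm moves only by the shell command python3 -m jog 'ROWS' [OPENING] [FORCE]. ROWS is JSON, one flat list of numbers, 6 for each row, row after row: the shift along the tool's x, y, z in m, then the turn, a rotation vector about the tool's x, y, z in rad. A call has 1 to 8 rows; each row is the pose to reach, as a shift and turn from the pose commanded when the call began, along the tool's axes at that moment; what a row does not reach only later rows make up. A row lasts 1/8 s, in which the tool goes at most 62.5 mm and 10.7 degrees, less where a joint would pass 70% of its speed; a pose out of reach is approached as far as the arm can. A call with a gripper value outside its range is refused whole. OPENING is the opening, from -1 (shut) to 1 (fully open), set as the call begins (- or left out, the last holds). The fingers move at their own pace and stop on an object; FORCE is the grip in N (left out, the last holds). Time passes only in rows, so rows that repeat a pose let the fingers close. It gives the time, the measured TCP pose, the force, the opening and the grip force at its end, in the units of the state.
- r.sense(): the state, without advancing time (a new reading comes with each control period).
- r.snapshot(name): name is "scene" or "top" or "wrist"; returns a dict with "pixels" (400x640x3 uint8, red, green, blue), "range_z" (400x640 float32, mm along the optical axis (not along the pixel's ray), 0 where there is no reading), "K" (3x3 intrinsics, pixels), "k1" (the pictures are not rectified: a ray, as slopes to the right and down, at radius r is drawn at 1 + k1 r^2 times it, then the intrinsics apply), "rvec" (rotation vector, rad) and "tvec" (3), from world to camera coordinates, as OpenCV has them. Camera axes: x right, y down, z forward; pixel columns grow to the right and rows downward; lengths in mm; the calibration is good to about 2 mm. A picture is of the moment at which its call begins.
- r.hand_in(): hands the job in; it is judged then, once.
Trained networks look in a picture, given as the dict that the camera call returned (one of the last four; its "shot" number tells which), for a name from the list of things; names that differ only in an ending like _2 or _b are one class to them, and where a whole thing is asked for, a point or a joint stands for the part that bears it (a point fixed in the world has none). Each returns a list of dicts, best first, with "score" (0 to 1); they miss things now and then, are a little off and sometimes report something else, mostly with a low value. They report only what shows in the picture. A call takes as long as a camera call. They do not tell look-alikes from the thing itself.
- r.look_for(picture, target): "bbox" ([left, top, right, bottom] in pixels, round what is visible of it).
- r.outline_of(picture, target): "region" (400x640 bool, what is visible of it) and "bbox" ([left, top, right, bottom] in pixels, round what is visible of it).
The state is a dict: "time": time; "joint_pos": joint angles; "qd": joint speeds; "joint_efforts": joint torques, N m; "tool_pos": TCP position; "tcp_rot": TCP orientation; "ft_force": force on the tool from outside, world axes, zero at the start; "wrist_torque": the same for the moment, N m; "finger_gap": finger opening in mm; "grip_force": force on a finger pad.
Only numpy, scipy, OpenCV 4.12 (cv2) and the standard library are available. Lean on these libraries where they do the work, as an engineer would, in place of code of your own. Each camera call takes 0.05 s, during which the arm holds its last target. There are 200 camera calls.

### The job

A spice jar has toppled out of its tray and lies across the dial of the hotplate. Stand it upright in the empty place between the two other jars in the tray, then turn the hotplate's knob down (anticlockwise) until its pointer is on the wedge-shaped simmer mark. Leave the other jars and the pan standing where they are.

Things in the scene. Friction and masses are not known exactly. Their poses are not given: they have to be found in the camera images.
- hob: Portable single hotplate, fixed, 330 deep (x) x 230 wide (y), flat white top (deck) 60 mm above its origin (centre of the underside). x points from the control front to the back, y to its left. The pan's plate is centred at x +66, y 0, top 72 mm high. A rim 4 mm high edges the deck. The deck in front of it carries the dial; the pan's wall begins at x -20.
- dial_centre (a point): The knob's axis at deck height; 125 mm in front of and 55 mm right of the hotplate's centre. z up.
- knob (a joint): Angle (rad) of the black pointer knob about its upright axis: 0 off, 4.71 hottest; grows clockwise seen from above; stays where left (0.08 N m friction). On the simmer mark at 1.22. The pointer's direction, anticlockwise from the hotplate's x axis, is 2.618 minus this value. Seen at the deck: round skirt of radius 25, up to 11 mm over the deck, carrying a finger bar (see pointer_tip).
- pointer_tip (a point): End of the pointer, on top of the knob's finger bar, at the end of a white line. The bar is 12 mm wide, spans 7 to 29 mm over the deck, and reaches 41 mm from the axis on the pointer side, 21 mm on the other. This point is 41 mm from the axis, 28 mm over the deck.
- simmer_mark (a point): Middle of the simmer mark: a dark flat wedge on the deck, 14 mm long and 11 mm wide at its outer end, narrow end towards the knob, 50 mm from the axis on the dial's left side (hidden under the jar at first). Thin lines are the other heat steps.
- fallen_jar: Glass spice jar with a green label and a dark brown cap, 105 mm long, 44 mm in diameter (body 42, cap 44 over the last 20 mm), 110 g, lying on the hotplate's deck with its foot near the knob. Origin at the centre of its foot, z axis along the jar to the cap.
- tray: Narrow wooden tray, fixed, left of the hotplate, 74 wide (x) x 240 long (y); inside 62 wide, floor 8 mm above its origin (centre of the underside), long walls 22 mm high. Three places in a row along y, 76 mm apart; the outer two are taken.
- gap (a point): Centre of the empty place on the tray's floor, in the middle of the tray between the two standing jars.
- pepper_jar: Standing jar with a black cap, 49 mm diameter x 118, in the tray. Origin at the centre of its foot.
- salt_shaker: Standing glass salt shaker with a white domed top, 44 mm diameter x 90, in the tray. Origin at the centre of its foot.
- pan: Black two-handled pan with its glass lid on, 173 mm diameter, 88 high to the rim, 142 to the top of the lid's knob, handles 239 mm apart overall along its y axis, on the hotplate's plate. Origin at the centre of its underside.
There are look-alikes about, which are no part of the job. What is meant by the pepper_jar is not turquoise, and is the larger of those in its own colour.

How it is judged (in metres and radians):
On the way, in this order (a step that is already met when the one before it is completed fails the run):
1. the fallen jar stands upright in the empty place in the tray, let go (angle between fallen_jar's own z axis and vertical below 0.1 rad and horizontal distance between fallen_jar and gap below 0.03 m and height (world z) of fallen_jar below 0.015 m and contact force between fallen_jar and the fingers below 0.1 N), for 0.2 s.
2. the pointer is on the simmer mark (value of joint knob between 1.12 and 1.32 rad), for 0.2 s.
At the end, for the whole second after the job is handed in: Pointer within 0.10 rad of the simmer mark; the fallen jar upright (0.1 rad), still, on the tray's floor, foot within 30 mm of the empty place's centre; the other jars upright and within 25 mm, the pan within 20 mm, of where they were (all of step 2 and angle between fallen_jar's own z axis and vertical below 0.1 rad and horizontal distance between fallen_jar and gap below 0.03 m and height (world z) of fallen_jar below 0.015 m and linear speed of fallen_jar below 0.02 m/s and angle between each of pepper_jar, salt_shaker's own z axis and vertical below 0.15 rad and distance of each of pepper_jar, salt_shaker from where it was at the start of the episode below 0.025 m and distance of pan from where it was at the start of the episode below 0.02 m); the robot touches nothing.
It fails at once if another jar is knocked over (angle between any of pepper_jar, salt_shaker's own z axis and vertical above 0.6 rad).
It fails at once if the pan is shoved or lifted off its plate (distance of pan from where it was at the start of the episode above 0.04 m).
It also fails if it takes over 53 s, if anything falls off the work surface, if the arm or the gripper's body presses on something with over 40 N, if the wrist force passes 120 N, or if a joint passes its speed limit or range.

## Working session

There is one attempt and no reset: what is moved stays moved. The work goes in short steps, Python scripts to look and compute and a shell command to move; the robot and the scene stay as the last step left them, time stands still between calls to the robot, and variables do not carry over. Pictures are saved under pics/ and viewed, at most 10 in all, crops included, and the job is handed in when it is done.

```bash
mkdir -p pics; ls; cat > h.py <<'E'
import numpy as np, cv2
from bench import r
from scipy.spatial.transform import Rotation as R
def save(n,img,s=1): cv2.imwrite(f'pics/{n}.png',cv2.resize(img[:,:,::-1],None,fx=s,fy=s,interpolation=cv2.INTER_CUBIC))
def cloud(p):
    K=p['K'];v,u=np.mgrid[0:400,0:640]
    x=(u-K[0][2])/K[0][0];y=(v-K[1][2])/K[1][1];rd=np.hypot(x,y);ru=rd.copy()
    for _ in range(20): ru=rd/(1+p['k1']*ru**2)
    f=np.where(rd>0,ru/np.maximum(rd,1e-9),1)
    z=p['range_z'];P=np.dstack([x*f*z,y*f*z,z])
    M=R.from_rotvec(np.ravel(p['rvec'])).as_matrix()
    W=(P-np.ravel(p['tvec']))@M
    W[z<=0]=np.nan
    return W
def proj(p,X):
    X=np.atleast_2d(X);M=R.from_rotvec(np.ravel(p['rvec'])).as_matrix()
    c=X@M.T+np.ravel(p['tvec']);s=c[:,:2]/c[:,2:];s=s*(1+p['k1']*(s**2).sum(1,keepdims=True))
    return s@np.array(p['K'])[:2,:2].T+np.array(p['K'])[:2,2]
E
python3 - <<'E'
from h import *
a=r.snapshot('scene');b=r.snapshot('top')
save('s1',a['pixels']);save('t1',b['pixels'])
np.savez('d.npz',W=cloud(b),pix=b['pixels'])
for n,p in(('scene',a),('top',b)):
    W=cloud(p)
    for t in['hob','knob','pointer_tip','fallen_jar','tray','pepper_jar','salt_shaker','pan']:
        for d in r.outline_of(p,t)[:4]:
            m=d['region'];print(n,t,round(d['score'],2),[int(i) for i in d['bbox']],np.nanmedian(W[m],0).round(),np.nanpercentile(W[m],[3,97],axis=0).round().tolist())
print(r.sense())
E
```

```text
pics
scene hob 0.63 [256, 158, 397, 218] [542. 213.  59.] [[412.0, 53.0, 14.0], [659.0, 346.0, 72.0]]
scene knob 0.59 [364, 157, 373, 171] [559.  62.  82.] [[547.0, 50.0, 70.0], [571.0, 69.0, 89.0]]
scene knob 0.28 [274, 216, 301, 278] [405. 474.  81.] [[396.0, 447.0, 19.0], [433.0, 485.0, 126.0]]
scene pointer_tip 0.59 [364, 156, 384, 171] [558.  62.  82.] [[519.0, -1313.0, -577.0], [1620.0, 89.0, 97.0]]
scene fallen_jar 0.9 [365, 163, 386, 196] [463. 151.  95.] [[440.0, 86.0, 66.0], [507.0, 170.0, 104.0]]
scene fallen_jar 0.22 [252, 159, 396, 219] [542. 213.  59.] [[413.0, 58.0, 14.0], [659.0, 346.0, 72.0]]
scene tray 0.88 [268, 216, 313, 292] [409. 461.  19.] [[366.0, 331.0, 1.0], [581.0, 512.0, 28.0]]
scene pepper_jar 0.86 [420, 171, 443, 229] [329. 115.  68.] [[314.0, 89.0, 6.0], [355.0, 122.0, 118.0]]
scene pepper_jar 0.82 [272, 209, 300, 277] [406. 473.  77.] [[396.0, 405.0, 8.0], [485.0, 485.0, 126.0]]
scene pepper_jar 0.72 [346, 239, 370, 287] [300. 397.  56.] [[292.0, 377.0, 12.0], [320.0, 404.0, 87.0]]
scene pepper_jar 0.3 [362, 156, 383, 171] [558.  62.  82.] [[524.0, -12
[... 1530 characters left out ...]
.0, 212.0]]
{'time': 0.9, 'joint_pos': array([-7.69116512e+01,  7.47137681e+00,  8.52671191e+01,  1.07959819e-03,
        8.72632551e+01, -4.89402695e+00]), 'qd': array([ 0.06462383, -0.01579957, -0.06938137,  0.04473523, -0.10585947,
       -0.11237297]), 'joint_efforts': array([ 5.08623598e-04, -5.69303083e+01, -5.00875890e+01, -1.70849626e-04,
        4.78562361e-04,  9.46830113e-06]), 'tool_pos': array([ 185.25221412, -570.68236869,  231.29655834]), 'tcp_rot': array([-1.79998347e+02, -1.22381782e-03,  1.79823242e+01]), 'ft_force': array([-1.1143035 , -0.06283131, -0.48804423]), 'wrist_torque': array([0.00154694, 0.00613555, 0.0067875 ]), 'grip_force': 0.0, 'finger_gap': 85.5575863914464}
```

```bash
python3 - <<'E'
import cv2
i=cv2.imread('pics/t1.png')[60:280,205:445];cv2.imwrite('pics/t1c.png',cv2.resize(i,None,fx=3.3,fy=2.7,interpolation=cv2.INTER_CUBIC)[:600,:800])
i=cv2.imread('pics/s1.png')[100:300,230:460];cv2.imwrite('pics/s1c.png',cv2.resize(i,None,fx=3,fy=3,interpolation=cv2.INTER_CUBIC))
E
```

```text
(no output)
```

View pics/t1c.png

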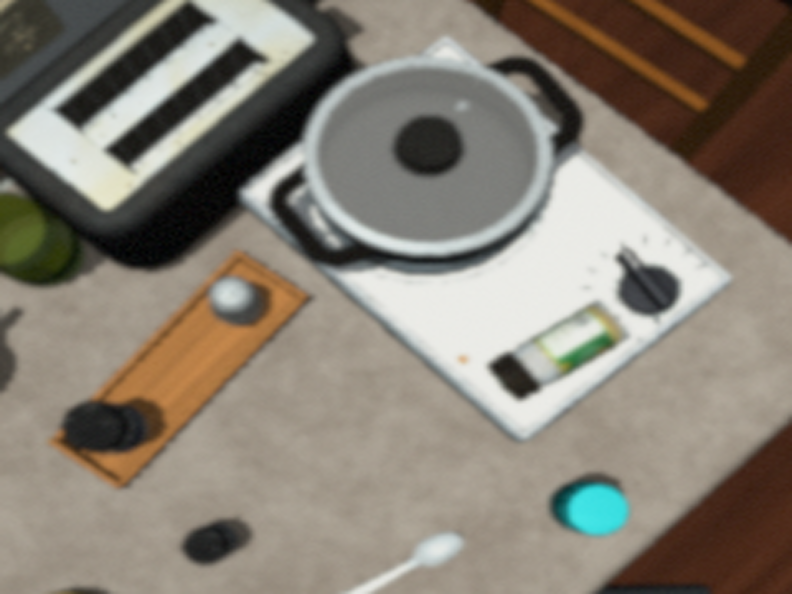

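View pics/s1c.png

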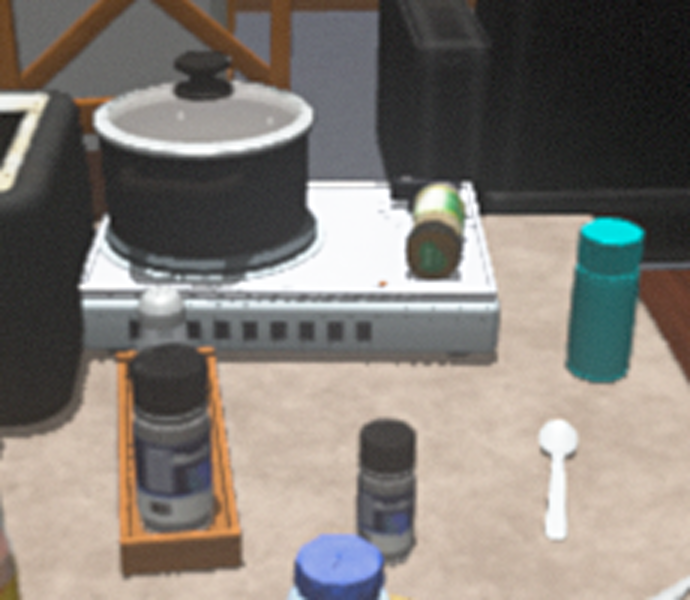

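```bash
python3 - <<'E'
from h import *
d=np.load('d.npz');W=d['W'];p=d['pix'].astype(int);z=W[...,2];x=W[...,0];y=W[...,1]
inb=(x>380)&(x<800)&(y>-60)&(y<400)
m=inb&(z>54)&(z<68)&(p.min(2)>150)
n,l,s,_=cv2.connectedComponentsWithStats(m.astype(np.uint8));k=1+s[1:,4].argmax()
m=l==k
print('hob rect',cv2.minAreaRect(W[m][:,:2].astype(np.float32)),z[m].mean())
# jar
m=(x>425)&(x<545)&(y>60)&(y<190)&(z>78)&(z<115)
P=W[m][:,:2];c=P.mean(0);u,s_,vt=np.linalg.svd(P-c);q=(P-c)@vt[0]
print('jar',c,vt[0],np.percentile(q,[0,2,98,100]),np.ptp((P-c)@vt[1]),np.percentile(z[m],[50,95]),cv2.minAreaRect(P.astype(np.float32)))
# knob
m=(x>500)&(x<600)&(y>10)&(y<85)&(p.max(2)<90)&(z>50)
print('knob all',cv2.minEnclosingCircle(W[m][:,:2].astype(np.float32)),m.sum())
b=m&(z>80);P=W[b][:,:2];print('bar',b.sum(),cv2.minAreaRect(P.astype(np.float32)),P.mean(0));print(W[b].round().tolist()[:40])
# tray: wood colour
w=(x>340)&(x<640)&(y>300)&(y<540)&(p[...,0]-p[...,2]>50)&(z<40)&(z>-5)
n,l,s,_=cv2.connectedComponentsWithStats(w.astype(np.uint8));k=1+s[1:,4].argmax();w=l==k
print('tray',cv2.minAreaRect(W[w][:,:2].astype(np.float32)))
for nm,a in(('pep',(422,454,105)),('salt',(536,359,80))):
    m=(np.hypot(x-a[0],y-a[1])<32)&(z>a[2]);print(nm,cv2.minEnclosingCircle(W[m][:,:2].astype(np.float32)),np.nanmax(z[m]))
E
```

```text
hob rect ((558.1597290039062, 131.45477294921875), (211.18826293945312, 227.70301818847656), 40.89057922363281) 59.98435180597586
jar [485.66400963 120.5261102 ] [-0.55757571  0.83012609] [-54.41001583 -51.43012909  50.89956609  51.99580869] 44.50318454566768 [ 99.65297589 105.27418435] ((486.29913330078125, 119.5008316040039), (44.47882843017578, 106.39935302734375), 33.94404983520508)
knob all ((548.2965087890625, 50.479862213134766), 28.437114715576172) 231
bar 89 ((549.4447631835938, 49.39946365356445), (56.05352020263672, 12.421500205993652), 34.71255874633789) [544.4308083   47.37747328]
[[570.0, 68.0, 87.0], [568.0, 68.0, 85.0], [567.0, 67.0, 90.0], [565.0, 66.0, 88.0], [563.0, 66.0, 82.0], [563.0, 64.0, 86.0], [560.0, 64.0, 89.0], [561.0, 61.0, 84.0], [560.0, 54.0, 85.0], [559.0, 52.0, 92.0], [558.0, 61.0, 82.0], [557.0, 59.0, 88.0], [557.0, 57.0, 88.0], [557.0, 54.0, 87.0], [557.0, 52.0, 88.0], [557.0, 49.0, 86.0], [555.0, 59.0, 84.0], [554.0, 57.0, 91.0], [555.0, 54.0, 89.0], [555.0, 52.0, 88.0], [554.0, 50.0, 92.0], [554.0, 47.0, 89.0], [553.0, 58.0, 83.0], [552.0, 57.0, 89.0], [553.0, 54.0, 85.0], [552.0, 52.0, 88.0], [552.0, 50.0, 90.0], [552.0, 48.0, 92.0], [552.0, 44.0, 88.0], [550.0, 56.0, 85.0], [549.0, 55.0, 91.0], [550.0, 52.0, 88.0], [550.0, 49.0, 87.0], [550.0, 44.0, 87.0], [548.0, 54.0, 86.0], [548.0, 51.0, 84.0], [547.0, 49.0, 86.0], [547.0, 47.0, 90.0], [547.0, 45.0, 88.0], [548.0, 41.0, 84.0]]
tray ((480.73187255859375, 414.99957275390625), (80.11094665527344, 245.7368927001953), 50.17653274536133)
pep ((423.4233703613281, 461.96826171875), 23.3980712890625) 130.6033911388187
salt ((543.8329467773438, 362.0757141113281), 17.175264358520508) 99.84804845275849
```

```bash
cat >> h.py <<'E'
def gR(a,th):  # jar lying along a, tool leaning th
    a=np.r_[a,0]/np.hypot(*a);z=-np.cos(th)*a-np.sin(th)*np.r_[0,0,1];y=np.cross([0,0,-1],a);return np.c_[np.cross(y,z),y,z]
def pR(h,th):
    h=np.r_[h,0]/np.hypot(*h);z=np.r_[0,0,-np.cos(th)]+np.sin(th)*h;y=np.cross(h,[0,0,1]);return np.c_[np.cross(y,z),y,z]
def cur():
    s=r.sense();return np.array(s['tool_pos']),R.from_euler('xyz',s['tcp_rot'],degrees=True).as_matrix()
def step(p0,R0,p1,R1):
    print('tcp',np.round(p1),'row',np.round(R0.T@(p1-p0)/1000,4).tolist(),np.round(R.from_matrix(R0.T@R1).as_rotvec(),4).tolist())
E
python3 - <<'E'
from h import *
print(r.pinch_z)
Rg=gR((-.558,.83),np.pi/4);g=np.array([482,126,84.])
p,R0=cur();step(p,R0,g+19*Rg[:,2]-150*Rg[:,2],Rg)
E
```

```text
18.700000000000003
tcp [430. 203. 177.] row [0.4719, -0.6601, 0.0547] [-0.7211, -0.5441, -1.741]
```

```bash
python3 -m jog '[0.472,-0.66,0.055,-0.721,-0.544,-1.741, 0.472,-0.66,0.055,-0.721,-0.544,-1.741, 0.472,-0.66,0.055,-0.721,-0.544,-1.741, 0.472,-0.66,0.055,-0.721,-0.544,-1.741, 0.472,-0.66,0.055,-0.721,-0.544,-1.741, 0.472,-0.66,0.055,-0.721,-0.544,-1.741, 0.472,-0.66,0.055,-0.721,-0.544,-1.741, 0.472,-0.66,0.055,-0.721,-0.544,-1.741]' 1 40
python3 - <<'E'
from h import *
Rg=gR((-.558,.83),np.pi/4);g=np.array([482,126,84.])
p,R0=cur();step(p,R0,g+19*Rg[:,2]-150*Rg[:,2],Rg);print(r.sense()['joint_pos'])
E
```

```text
time: 1.9
tool_pos: [326.7, -139.5, 200.2]
tcp_rot: [169.3, 31.7, 86.1]
ft_force: [1.7, -0.4, 0.6]
finger_gap: 85.5
grip_force: 0.0
tcp [430. 203. 177.] row [0.309, 0.1089, -0.1455] [-0.2286, -0.173, -0.5351]
[  0.41536803 -49.87776974 138.76796976 -32.25594077  82.52060574
   3.14911376]
```

```bash
python3 -m jog '[0.309,0.109,-0.1455,-0.229,-0.173,-0.535, 0.309,0.109,-0.1455,-0.229,-0.173,-0.535, 0.309,0.109,-0.1455,-0.229,-0.173,-0.535, 0.309,0.109,-0.1455,-0.229,-0.173,-0.535, 0.309,0.109,-0.1455,-0.229,-0.173,-0.535, 0.309,0.109,-0.1455,-0.229,-0.173,-0.535, 0.309,0.109,-0.1455,-0.229,-0.173,-0.535, 0.309,0.109,-0.1455,-0.229,-0.173,-0.535]'
python3 - <<'E'
from h import *
Rg=gR((-.558,.83),np.pi/4);g=np.array([482,126,84.])
p,R0=cur();step(p,R0,g+19*Rg[:,2]-150*Rg[:,2],Rg);print(r.sense()['joint_pos'])
w=r.snapshot('wrist');save('w1',w['pixels']);W=cloud(w);np.savez('w1.npz',W=W,pix=w['pixels'])
p=w['pixels'].astype(int);x,y,z=np.moveaxis(W,2,0)
for t in['fallen_jar','knob','simmer_mark']:
    for d in r.outline_of(w,t)[:2]:
        P=W[d['region']];print(t,d['score'],d['bbox'],np.nanmedian(P,0).round())
m=(x>425)&(x<545)&(y>60)&(y<190)&(z>85)&(z<115)
print('jar',cv2.minAreaRect(W[m][:,:2].astype(np.float32)),np.percentile(z[m],[5,50,98]))
b=(x>500)&(x<600)&(y>0)&(y<85)&(z>78)&(z<100)&(p.max(2)<110);print('bar',cv2.minAreaRect(W[b][:,:2].astype(np.float32)),b.sum(),np.percentile(z[b],[5,50,98]))
m=(z>52)&(z<68)&(p.min(2)>120)&(x>400)&(y<330)&(y>-60)
print('deck',np.nanmedian(z[m]),m.sum())
E
```

```text
time: 2.9
tool_pos: [431.0, 200.7, 176.1]
tcp_rot: [-179.8, 44.9, 123.8]
ft_force: [-0.3, -1.0, 0.6]
finger_gap: 85.5
grip_force: 0.0
tcp [430. 203. 177.] row [0.0011, 0.0006, -0.0019] [-0.0042, -0.0024, -0.0013]
[ 49.37293174   1.05227399 109.56354241 -42.87656632  85.99714615
  25.3069713 ]
fallen_jar 0.63 [293.9, 147.5, 348.5, 241.5] [465. 150.  97.]
knob 0.82 [310.3, 218.8, 360.2, 243.8] [557.  59.  84.]
simmer_mark 0.56 [254.7, 50.5, 640.0, 247.7] [542. 219.  59.]
jar ((483.99078369140625, 117.15902709960938), (43.973876953125, 105.44351959228516), 34.70044708251953) [ 87.26572867  99.40186576 104.09346376]
bar ((541.6439819335938, 51.188594818115234), (52.85212326049805, 54.674129486083984), 71.22740936279297) 377 [79.18643472 86.34659218 89.11334769]
deck 59.82851785820008 17941
```

View pics/w1.png

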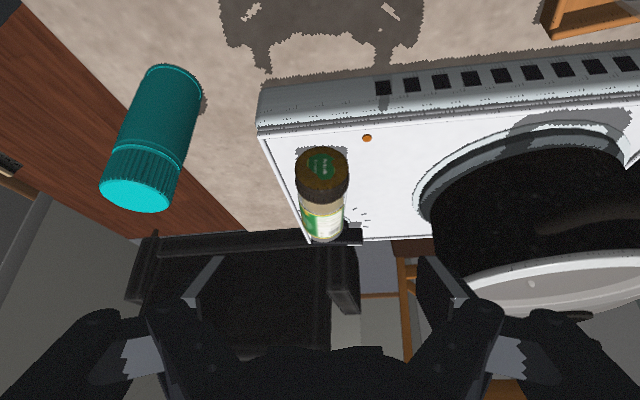

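```bash
python3 - <<'E'
from h import *
a=np.array([np.cos(np.radians(124.4)),np.sin(np.radians(124.4))]);Rg=gR(a,np.pi/4);g=np.array([481,125,82.])
p,R0=cur();step(p,R0,g+19*Rg[:,2],Rg)
E
```

```text
tcp [489. 114.  69.] row [0.0033, -0.0, 0.1502] [-0.0087, -0.0034, -0.0108]
```

```bash
python3 -m jog '[0.001,0,0.05,-0.009,-0.003,-0.011, 0.002,0,0.09,-0.009,-0.003,-0.011, 0.003,0,0.12,-0.009,-0.003,-0.011, 0.003,0,0.15,-0.009,-0.003,-0.011, 0.003,0,0.15,-0.009,-0.003,-0.011]' && python3 -m jog '[0,0,0,0,0,0, 0,0,0,0,0,0, 0,0,0,0,0,0, 0,0,0,0,0,0, 0,0,0,0,0,0, 0,0,0,0,0,0]' -1 40
python3 - <<'E'
from h import *
w=r.snapshot('wrist');save('w2',w['pixels'][100:])
a=r.snapshot('scene');save('s2',a['pixels'][120:240,250:470],3)
E
```

```text
time: 3.72
tool_pos: [487.7, 112.2, 67.4]
tcp_rot: [-179.7, 45.0, 124.5]
ft_force: [0.4, -0.3, -0.2]
finger_gap: 85.4
grip_force: 0.0
time: 4.47
tool_pos: [489.1, 115.6, 69.1]
tcp_rot: [-180.0, 45.0, 124.5]
ft_force: [-3.6, 1.8, 7.2]
finger_gap: 41.5
grip_force: 40.4
```

View pics/s2.png

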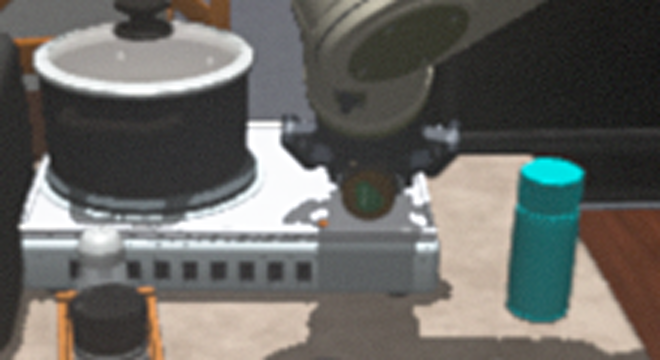

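```bash
cat >> h.py <<'E'
A=np.array([np.cos(np.radians(124.4)),np.sin(np.radians(124.4)),0])
def place(foot,p0,R0):
    Rp=pR((np.cos(np.radians(50.2)),np.sin(np.radians(50.2))),np.pi/4)
    G=np.load('grasp.npz');f=G['f'];return np.asarray(foot,float)-Rp@f,Rp
E
python3 - <<'E'
from h import *
p,R0=cur();foot=np.r_[484.7,118,81]-52.5*A
f=R0.T@(foot-p);print('foot in tool',f,'axis',R0.T@A);f[1]=0;np.savez('grasp.npz',f=f)
print('up200 row',R0.T@[0,0,.2])
q=p+[0,0,200]
t,Rp=place((482,413,160),0,0);step(q,R0,t,Rp);print(r.sense()['joint_pos'])
t2,_=place((482,413,9),0,0);print(t2)
E
```

```text
foot in tool [-42.27610813  -2.4562393   25.61037764] axis [ 0.70666056  0.00210735 -0.70754958]
up200 row [-1.41510139e-01 -5.79315019e-05 -1.41332506e-01]
tcp [490. 422. 208.] row [0.2215, 0.174, -0.1353] [0.0002, 1.327, 1.4218]
[ 37.55958398   7.01713593 116.57015355 -49.21528074  68.92969189
  26.91887588]
[489.54334142 422.05379957  57.00299444]
```

```bash
python3 -m jog '[-0.02,0,-0.02,0,0,0, -0.06,0,-0.06,0,0,0, -0.1,0,-0.1,0,0,0, -0.13,0,-0.13,0,0,0, -0.1415,0,-0.1415,0,0,0, -0.1415,0,-0.1415,0,0,0]' && python3 -m jog '[0.02,0.0158,-0.0123,0,0.1206,0.1293, 0.04,0.0316,-0.0246,0,0.2412,0.2586, 0.06,0.0475,-0.0369,0,0.362,0.388, 0.08,0.0633,-0.0492,0,0.4824,0.517, 0.1,0.079,-0.0615,0,0.603,0.6465, 0.12,0.095,-0.074,0,0.7236,0.7758, 0.14,0.111,-0.086,0,0.844,0.905, 0.16,0.1266,-0.0984,0,0.965,1.034]'
python3 - <<'E'
from h import *
p,R0=cur()
t,Rp=place((482,413,160),0,0);step(p,R0,t,Rp);print(r.sense()['joint_pos'])
E
```

```text
time: 5.32
tool_pos: [489.1, 115.4, 268.2]
tcp_rot: [-180.0, 45.0, 124.5]
ft_force: [0.0, 0.3, -2.0]
finger_gap: 41.3
grip_force: 41.2
time: 6.32
tool_pos: [488.8, 337.3, 220.5]
tcp_rot: [167.2, -21.5, 73.2]
ft_force: [0.4, 1.2, -2.0]
finger_gap: 41.7
grip_force: 41.1
tcp [490. 422. 208.] row [0.0711, -0.0324, 0.0351] [-0.0029, 0.364, 0.3797]
[ 25.62568638 -16.47202996 112.62080791   7.54595822  60.03457053
  42.51388925]
```

```bash
python3 -m jog '[0.02,-0.009,0.009,0,0.1,0.1, 0.045,-0.02,0.022,-0.002,0.23,0.24, 0.071,-0.0324,0.035,-0.003,0.364,0.38, 0.071,-0.0324,0.035,-0.003,0.364,0.38, 0.071,-0.0324,0.035,-0.003,0.364,0.38, 0.071,-0.0324,0.035,-0.003,0.364,0.38, 0.071,-0.0324,0.035,-0.003,0.364,0.38]'
python3 - <<'E'
from h import *
p,R0=cur()
t,Rp=place((482,413,160),0,0);step(p,R0,t,Rp);print(r.sense()['joint_pos'])
a=r.snapshot('scene');save('s3',a['pixels'][100:300,200:430],3)
W=cloud(a);x,y,z=np.moveaxis(W,2,0)
m=(np.hypot(x-480,y-413)<45)&(z>150)&(z<280);print(np.nanpercentile(W[m],[2,50,98],axis=0))
for d in r.outline_of(a,'fallen_jar')[:2]:
    P=W[d['region']];P=P[np.isfinite(P[:,0])];print(d['score'],d['bbox'],np.percentile(P,[2,50,98],axis=0).round(),cv2.minAreaRect(np.argwhere(d['region'])[:,::-1].astype(np.float32)))
f=t+Rp@np.load('grasp.npz')['f'];print('expected axis px',proj(a,np.array([f,f+[0,0,105]])))
E
```

```text
time: 7.2
tool_pos: [491.0, 421.8, 212.7]
tcp_rot: [179.4, -45.1, 50.9]
ft_force: [0.4, -0.5, -0.9]
finger_gap: 41.7
grip_force: 41.2
tcp [490. 422. 208.] row [-0.0038, -0.0013, 0.0028] [0.0017, -0.0016, 0.008]
[ 27.06740347 -20.79454171 124.71479705  27.64248519  36.61584
  49.9642358 ]
[[440.60851894 379.15254012 166.90033159]
 [465.45030457 425.04886929 231.87759028]
 [492.95825201 437.8155443  276.43122595]]
0.59 [268.5, 128.4, 294.2, 185.4] [[459. 399. 166.]
 [470. 426. 210.]
 [494. 435. 268.]] ((280.7020568847656, 156.4453582763672), (59.438629150390625, 23.975244522094727), 87.39744567871094)
expected axis px [[281.8795214  184.01019554]
 [279.01752736 131.20555967]]
```

View pics/s3.png

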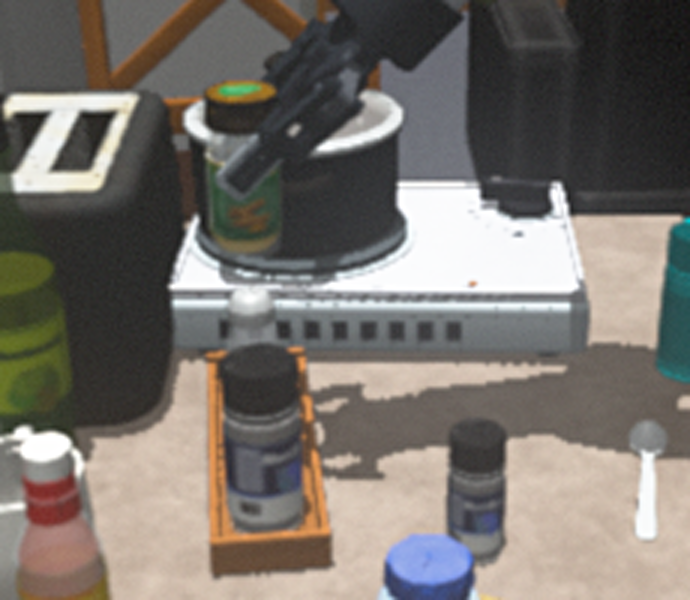

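```bash
python3 -m jog '[-0.02,-0.001,0.02,0,0,0.008, -0.045,-0.001,0.045,0,0,0.008, -0.07,-0.001,0.07,0,0,0.008, -0.09,-0.001,0.09,0,0,0.008, -0.1,-0.001,0.1,0,0,0.008, -0.1045,-0.001,0.1045,0,0,0.008, -0.1045,-0.001,0.1045,0,0,0.008, -0.1045,-0.001,0.1045,0,0,0.008]'
python3 - <<'E'
from h import *
p,R0=cur();t,Rp=place((482,413,9),0,0);step(p,R0,t,Rp);f=p+R0@np.load('grasp.npz')['f'];print('foot',f)
print(r.sense()['joint_pos'])
E
```

```text
time: 8.3
tool_pos: [490.9, 422.3, 65.1]
tcp_rot: [179.9, -45.1, 50.2]
ft_force: [-0.5, 0.2, -0.9]
finger_gap: 41.6
grip_force: 41.2
tcp [490. 422.  57.] row [-0.0065, -0.0009, 0.0049] [0.0014, -0.0025, -0.0003]
foot [483.43885412 413.37034326  17.044841  ]
[ 27.12556083  -4.72431087 129.13698814  52.39759655  20.42771151
  22.71798096]
```

```bash
python3 -m jog '[-0.003,0,0.002,0,0,0, -0.0055,0,0.004,0,0,0, -0.0055,0,0.004,0,0,0, -0.0055,0,0.004,0,0,0]'; python3 - <<'E'
from h import *
p,R0=cur();f=p+R0@np.load('grasp.npz')['f'];print('foot',f)
E
```

```text
time: 8.8
tool_pos: [489.9, 421.4, 57.7]
tcp_rot: [180.0, -45.1, 50.1]
ft_force: [-0.9, 0.8, 3.5]
finger_gap: 41.0
grip_force: 41.6
foot [482.45519454 412.42420777   9.69563058]
```

```bash
python3 -m jog '[-0.0008,0,0.0008,0,0,0, -0.0008,0,0.0008,0,0,0]' && python3 -m jog '[0,0,0,0,0,0, 0,0,0,0,0,0, 0,0,0,0,0,0, 0,0,0,0,0,0]' 0.3
python3 - <<'E'
from h import *
a=r.snapshot('scene');save('s4',a['pixels'][160:300,210:360],4)
t=r.snapshot('top')
for n,q in(('scene',a),('top',t)):
  W=cloud(q)
  for d in r.outline_of(q,'fallen_jar')[:2]:
    P=W[d['region']];print(n,d['score'],d['bbox'],np.nanpercentile(P,[2,50,98],axis=0).round())
E
```

```text
time: 9.05
tool_pos: [490.4, 421.8, 57.5]
tcp_rot: [180.0, -45.2, 50.2]
ft_force: [-3.5, -1.9, 9.9]
finger_gap: 41.7
grip_force: 42.4
time: 9.55
tool_pos: [489.3, 421.0, 55.6]
tcp_rot: [-180.0, -45.0, 50.1]
ft_force: [-0.1, -0.7, 0.1]
finger_gap: 55.3
grip_force: 0.0
scene 0.78 [270.7, 200.6, 297.4, 217.7] [[436. 335.  44.]
 [477. 415. 112.]
 [608. 444. 125.]]
scene 0.61 [276.3, 195.3, 290.6, 201.3] [[526. 351.  87.]
 [536. 365.  94.]
 [550. 377.  97.]]
top 0.68 [246.1, 184.2, 268.4, 204.7] [[463. 390.   6.]
 [482. 409. 112.]
 [504. 445. 117.]]
```

View pics/s4.png

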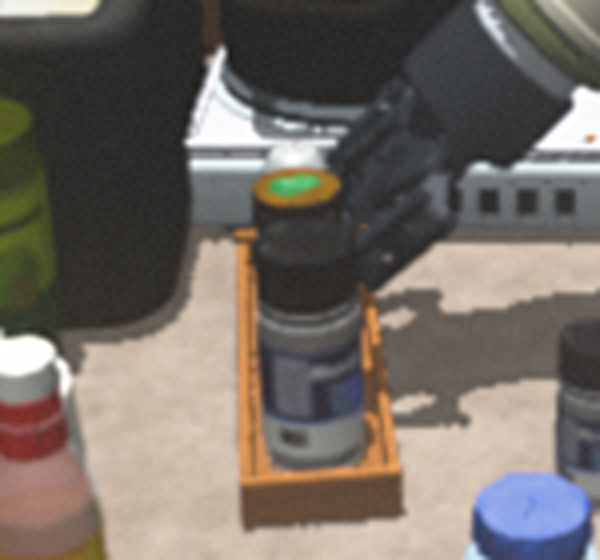

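```bash
python3 -m jog '[0,0,-0.02,0,0,0, 0,0,-0.05,0,0,0, 0,0,-0.09,0,0,0, 0,0,-0.13,0,0,0, 0,0,-0.16,0,0,0, 0,0,-0.16,0,0,0]'
python3 - <<'E'
from h import *
p,R0=cur();yw=34.7
Rk=R.from_euler('xyz',[180,0,yw],degrees=True).as_matrix()
step(p,R0,np.r_[541,44,220.],Rk)
E
```

```text
time: 10.5
tool_pos: [420.5, 335.1, 174.3]
tcp_rot: [179.7, -45.4, 50.3]
ft_force: [1.0, -0.1, -0.0]
finger_gap: 55.5
grip_force: 0.0
tcp [541.  44. 220.] row [-0.0708, 0.2794, -0.1352] [-0.1026, -0.7873, 0.2558]
```

```bash
python3 -m jog '[-0.012,0.046,-0.0225,-0.017,-0.13,0.043, -0.024,0.093,-0.045,-0.034,-0.262,0.085, -0.035,0.14,-0.0675,-0.051,-0.394,0.128, -0.047,0.186,-0.09,-0.068,-0.525,0.17, -0.059,0.233,-0.1125,-0.085,-0.656,0.213, -0.071,0.279,-0.135,-0.103,-0.787,0.256, -0.071,0.279,-0.135,-0.103,-0.787,0.256, -0.071,0.279,-0.135,-0.103,-0.787,0.256]' 1
python3 - <<'E'
from h import *
w=r.snapshot('wrist');save('w5',w['pixels']);W=cloud(w);p=w['pixels'].astype(int);x,y,z=np.moveaxis(W,2,0)
np.savez('w5.npz',W=W,pix=w['pixels'])
reg=(x>480)&(x<610)&(y>-30)&(y<110)
b=reg&(z>80)&(z<96);pts=W[b][:,:2].astype(np.float32);print('bar',b.sum(),cv2.minAreaRect(pts),np.median(z[b]))
k=reg&(z>64)&(z<76)&(p.max(2)<110);print('skirt',k.sum(),cv2.minEnclosingCircle(W[k][:,:2].astype(np.float32)))
for t in['knob','simmer_mark','pointer_tip']:
    for d in r.outline_of(w,t)[:2]:
        P=W[d['region']];print(t,d['score'],d['bbox'],np.nanmedian(P,0).round())
E
```

```text
time: 11.5
tool_pos: [538.8, 45.5, 212.2]
tcp_rot: [-179.7, 0.5, 34.8]
ft_force: [-0.1, 0.1, -0.7]
finger_gap: 85.8
grip_force: 0.0
bar 916 ((550.1381225585938, 47.90741729736328), (62.20463562011719, 11.966443061828613), 33.05669403076172) 88.54264509296262
skirt 1332 ((546.3264770507812, 36.33300018310547), 57.37977981567383)
knob 0.91 [305.0, 150.5, 352.9, 220.7] [546.  47.  72.]
simmer_mark 0.82 [118.9, 1.6, 391.9, 245.4] [547. 114.  60.]
pointer_tip 0.98 [300.9, 149.9, 353.8, 219.5] [546.  47.  72.]
```

View pics/w5.png

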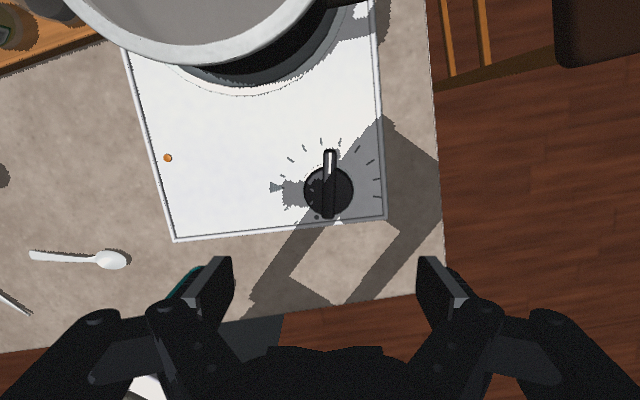

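```bash
python3 - <<'E'
from h import *
d=np.load('w5.npz');W=d['W'];p=d['pix'].astype(int)
sub=p[176:200,262:290].max(2);print(sub[::2,::2])
m=np.zeros(p.shape[:2],bool);m[180:195,266:284]=True;m&=p.max(2)<130
P=W[m];P=P[np.isfinite(P[:,0])];c=P.mean(0);o=np.r_[541.8,42.5];v=c[:2]-o;print(m.sum(),c,np.hypot(*v),np.degrees(np.arctan2(v[1],v[0])))
x,y,z=np.moveaxis(W,2,0)
k=(z>54)&(z<68)&(p.min(2)>140)&(x>400)&(y<200)&(y>-60)
n,l,s,_=cv2.connectedComponentsWithStats(k.astype(np.uint8));i=1+s[1:,4].argmax();k=l==i
print(cv2.minAreaRect(W[k][:,:2].astype(np.float32)))
q,R0=cur();Rk=R.from_euler('xyz',[180,0,33.1],degrees=True).as_matrix()
step(q,R0,np.r_[541.8,42.5,75],Rk)
save('w5c',d['pix'][140:225,255:390],4)
E
```

```text
[[231 230 230 231 232 231 231 231 232 218 153 124 234 232]
 [231 231 231 230 232 231 231 231 231 231 233 237 235 233]
 [231 232 232 231 234 234 231 231 231 232 233 225 127 230]
 [232 231 230 233  84 186 234 233 230 233 234 117 121 119]
 [232 230 231 233 112 121 112 162 233 228 110 121 119 123]
 [231 231 231 234 111 121 125 120 118 122 117 120 120 122]
 [231 231 231 233 117 122 119 122 118 133  92  99 122 121]
 [231 232 231 236 110 119 118 119 178 239 231 122 123 121]
 [232 231 231 232 136 204 238 236 232 234 109 120 123 124]
 [232 230 232 231 233 232 232 232 232 232 225 123 123 122]
 [231 231 231 231 231 231 231 232 232 232 238 119 121 122]
 [231 232 231 231 231 231 231 232 232 233 104 119 119 121]]
82 [515.37006139  85.87187495  60.46053714] 50.790365140570415 121.35728011415634
((541.1005249023438, 115.40481567382812), (167.53955078125, 223.2193603515625), 42.21208953857422)
tcp [542.  42.  75.] row [0.0018, 0.0045, 0.1398] [-0.0021, 0.0066, 0.0301]
```

View pics/w5c.png

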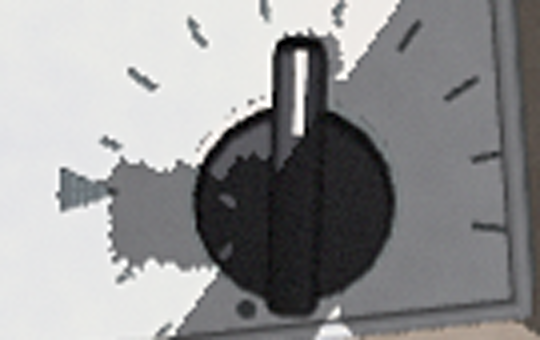

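```bash
python3 -m jog '[0.002,0.0045,0.03,-0.002,0.007,0.03, 0.002,0.0045,0.07,-0.002,0.007,0.03, 0.002,0.0045,0.11,-0.002,0.007,0.03, 0.002,0.0045,0.13,-0.002,0.007,0.03, 0.002,0.0045,0.138,-0.002,0.007,0.03, 0.002,0.0045,0.138,-0.002,0.007,0.03, 0.002,0.0045,0.138,-0.002,0.007,0.03]' 0 && python3 - <<'E'
from h import *
q,R0=cur();Rk=R.from_euler('xyz',[180,0,33.1],degrees=True).as_matrix()
step(q,R0,np.r_[541.8,42.5,75],Rk)
E
```

```text
time: 12.58
tool_pos: [543.6, 41.7, 78.4]
tcp_rot: [179.9, -0.1, 33.0]
ft_force: [-0.2, 0.3, -0.0]
finger_gap: 42.7
grip_force: 0.0
tcp [542.  42.  75.] row [-0.0011, -0.0016, 0.0034] [0.0015, -0.0017, -0.001]
```

```bash
python3 -m jog '[-0.001,-0.0016,0.003,0.001,-0.002,-0.001, -0.001,-0.0016,0.003,0.001,-0.002,-0.001, -0.001,-0.0016,0.003,0.001,-0.002,-0.001]' && python3 -m jog '[0,0,0,0,0,0, 0,0,0,0,0,0, 0,0,0,0,0,0, 0,0,0,0,0,0, 0,0,0,0,0,0, 0,0,0,0,0,0]' -1 30
```

```text
time: 12.95
tool_pos: [540.9, 42.4, 73.9]
tcp_rot: [-180.0, 0.1, 33.1]
ft_force: [0.6, -0.1, 0.6]
finger_gap: 42.9
grip_force: 0.0
time: 13.7
tool_pos: [540.4, 43.1, 74.0]
tcp_rot: [-179.9, 0.2, 33.1]
ft_force: [-4.0, 3.6, 4.7]
finger_gap: 11.0
grip_force: 32.2
```

```bash
python3 -m jog '[0,0,0,0,0,-0.12, 0,0,0,0,0,-0.24, 0,0,0,0,0,-0.36, 0,0,0,0,0,-0.48, 0,0,0,0,0,-0.6, 0,0,0,0,0,-0.72, 0,0,0,0,0,-0.72]'
```

```text
time: 14.58
tool_pos: [540.9, 42.8, 74.0]
tcp_rot: [-179.9, 0.0, 74.3]
ft_force: [-2.0, 3.6, 2.9]
finger_gap: 11.3
grip_force: 31.9
```

Low forces; turning on by the remaining 47°.

```bash
python3 -m jog '[0,0,0,0,0,-0.14, 0,0,0,0,0,-0.28, 0,0,0,0,0,-0.42, 0,0,0,0,0,-0.56, 0,0,0,0,0,-0.7, 0,0,0,0,0,-0.82, 0,0,0,0,0,-0.82, 0,0,0,0,0,-0.82]' && python3 -m jog '[0,0,0,0,0,0, 0,0,0,0,0,0, 0,0,0,0,0,0, 0,0,0,0,0,0]' 0 && python3 -m jog '[0,0,-0.03,0,0,0, 0,0,-0.07,0,0,0, 0,0,-0.11,0,0,0, 0,0,-0.14,0,0,0, 0,0,-0.14,0,0,0, 0,0,-0.14,0,0,0]'
python3 - <<'E'
from h import *
w=r.snapshot('wrist');save('w6',w['pixels']);W=cloud(w);p=w['pixels'].astype(int);x,y,z=np.moveaxis(W,2,0)
b=(x>480)&(x<610)&(y>-30)&(y<110)&(z>80)&(z<96);print(cv2.minAreaRect(W[b][:,:2].astype(np.float32)),b.sum())
t=r.snapshot('top');save('t6',t['pixels'][60:280,205:445],2.7);W=cloud(t)
for n in('fallen_jar','pepper_jar','salt_shaker','pan'):
  for d in r.outline_of(t,n)[:2]: print(n,round(d['score'],2),d['bbox'],np.nanmedian(W[d['region']],0).round())
E
```

```text
time: 15.58
tool_pos: [541.5, 42.9, 74.1]
tcp_rot: [-179.9, -0.0, 121.0]
ft_force: [2.7, 5.1, -1.4]
finger_gap: 11.0
grip_force: 31.6
time: 16.08
tool_pos: [540.7, 42.2, 73.7]
tcp_rot: [-179.8, -0.1, 121.3]
ft_force: [0.4, 0.8, 0.3]
finger_gap: 42.8
grip_force: 0.0
time: 16.82
tool_pos: [540.8, 42.4, 212.8]
tcp_rot: [-179.8, -0.1, 121.3]
ft_force: [0.2, -0.2, -1.1]
finger_gap: 42.7
grip_force: 0.0
((536.9771118164062, 51.180999755859375), (11.30199909210205, 61.99042510986328), 30.919023513793945) 883
fallen_jar 0.91 [244.9, 183.9, 267.4, 206.2] [482. 408. 111.]
pepper_jar 0.79 [371.0, 235.5, 395.3, 255.5] [343. 104. 117.]
pepper_jar 0.61 [221.7, 204.9, 247.3, 223.7] [422. 453. 123.]
salt_shaker 0.66 [268.7, 161.3, 285.4, 181.6] [537. 359.  87.]
salt_shaker 0.41 [284.5, 82.8, 381.9, 162.0] [644. 217. 173.]
pan 0.63 [282.9, 80.9, 380.2, 159.9] [644. 216. 172.]
```

View pics/t6.png

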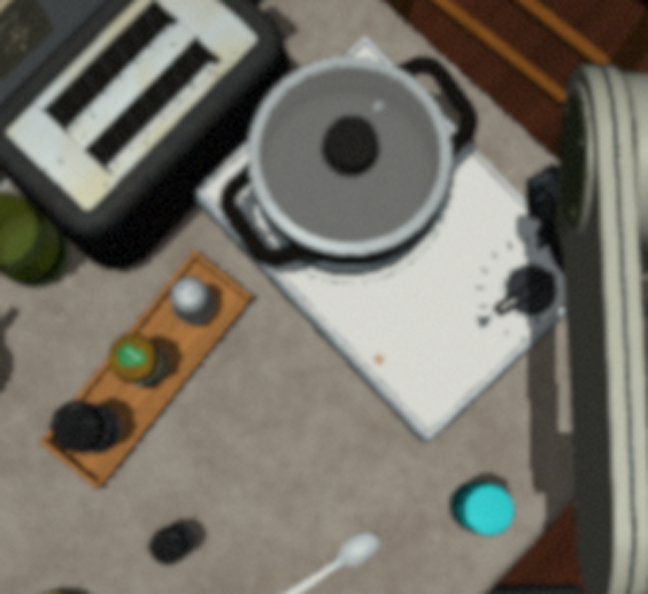

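View pics/w6.png

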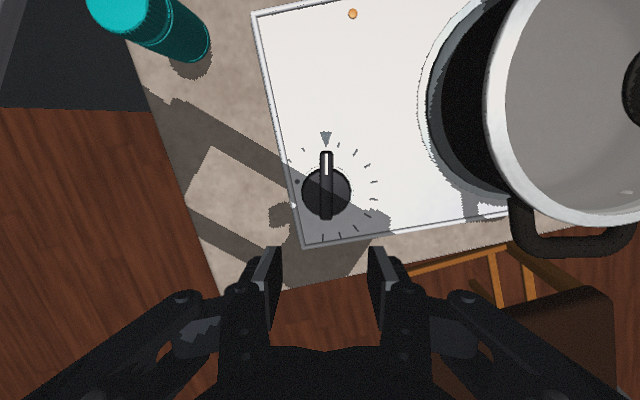

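The wrist view shows the pointer tip (326,152) aimed at the wedge (326,137), with the bar at 120.9° and the mark at about 121.3°. In the top view the jar stands between pepper and salt at (133,357). The other jars and the pan have not moved, and the arm is clear.

```bash
python3 -c "
from bench import r
print(r.hand_in())"
```

```text
the job is handed in; nothing more can be done
None
```

The fallen jar stands upright in the tray's empty place and the knob points at the simmer mark (within about 0.5° by camera); the other jars and pan look unmoved, and I handed the job in at about 17 s, with no verdict returned.

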